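Set the toy projector to the star picture and focus it

ROBOT

A 7-joint arm with a two-finger parallel gripper is mounted at the origin on the work surface. World frame = base frame: x ahead of the robot, y to its left, z up, the work surface at z = 0. Lengths are in m, angles in degrees, forces in N, time in s.
With the tool pointing down it reaches from about 0.4 to 0.925 m from the base axis. Payload 5.6 kg.
Tool frame: the origin (TCP) lies midway between the tips of the shut fingers; the grasp point (between the pads) lies 19 mm behind it; z points along the fingers, y is the line along which they close (so a half turn about z gives the same grasp; the last joint's range is limited). The gripper opens to 85 mm and grips with 20 to 120 N. Pads are 22 mm wide; open, the fingers measure 114 mm over their backs; the gripper's body (76 mm by 85 mm) begins 54 mm behind the grasp point. The pads swing forward as they close: fully open they stand 13 mm farther back than shut.
Start: joints at [60.734, 26.786, -0.665, 91.828, 0.344, 61.387, -3.226], TCP at [0.293, -0.58, 0.231] pointing down, gripper open.
Joint ranges: [-144.91, 144.91], [-17.63, 115.5], [-89.93, 88.59], [15.96, 139.68], [-74.01, 254.01], [8.47, 105.57], [-167.45, 167.45]. Speed limits (degrees/s): [147.25, 147.25, 180, 180, 180, 180, 180].

INTERFACE

Orientations are given as a 3x3 rotation matrix whose columns are the frame's x, y, z axes.
In Python, from rig import state, eyes, finish_job gives the robot as it stands.
- The arm moves only by the tool arm_command, never from a script. Its argument "deltas" is a list of rows, each a list of 6 numbers: the shift along the tool's x, y, z as a fraction of full scale, then the turn, a rotation vector about the tool's x, y, z as a fraction of full scale. A call has 1 to 12 rows; each row shifts and turns the commanded pose from where the row before left it, along the tool's axes as they then stand; what a row does not reach is not made up. Full scale, the value 1, is 0.6 m for a shift and 45 degrees for a turn. A row lasts 1/12 s, in which the tool goes at most 41.7 mm and 7.16 degrees, less where a joint would pass 70% of its speed; a pose out of reach is approached as far as the arm can. A call with a number of a shift or a turn outside -1 to 1 is refused whole. A call with a gripper value outside its range is refused whole. "claw" is the opening, from -1 (shut) to 1 (fully open), set as the call begins (left out, the last holds). The fingers move at their own pace and stop on an object; "force" is the grip in N (left out, the last holds). Time passes only in rows, so rows that do not move let the fingers close. It gives the time, the measured TCP pose, the force, the opening and the grip force at its end, in the units of the state.
- state(): the state, without advancing time (a new reading comes with each control period).
- eyes.snapshot(name): name is "scene" or "top"; returns a dict with "image" (400x640x3 uint8, blue, green, red), "camera_matrix" (3x3 intrinsics, pixels), "position" and "rotation" of the camera in the world. Camera axes: x right, y up, looking along -z (the intrinsics and any distortion apply to the point x, -y, -z); pixel columns grow to the right and rows downward; lengths in m; the calibration is good to about 2 mm. A picture is of the moment at which its call begins. There is no depth.
- finish_job(): hands the job in; it is judged then, once.
Trained networks look in a picture, given as the dict that the camera call returned (one of the last four; its "shot" number tells which), for a name from the list of things; names that differ only in an ending like _2 or _b are one class to them, and where a whole thing is asked for, a point or a joint stands for the part that bears it (a point fixed in the world has none). Each returns a list of dicts, best first, with "confidence" (0 to 1); they miss things now and then, are a little off and sometimes report something else, mostly with a low value. They report only what shows in the picture. A call takes as long as a camera call.
- eyes.find_in(picture, label): "position" ([x, y, z] in m, in world coordinates, good to about 4 mm: the middle of the surface that is visible of it).
- eyes.spot_point(picture, label): "position" ([x, y, z] in m, in world coordinates, good to about 4 mm: a listed point, or the origin of a listed thing).
The state is a dict: "t": time; "q": joint angles; "joint_velocities": joint speeds; "tau": joint torques, N m; "position": TCP position; "tcp_rot": TCP orientation; "force": force on the tool from outside, world axes, zero at the start; "wrist_torque": the same for the moment, N m; "gripper_width": opening from 0.0 (shut) to 1.0 (fully open); "grasp_force": force on a finger pad.
Only numpy, scipy, OpenCV 4.12 (cv2) and the standard library are available. Lean on these libraries where they do the work, as an engineer would, in place of code of your own. Each camera call takes 0.05 s, during which the arm holds its last target. There are 200 camera calls.

TASK

Set up the toy projector for the star picture: first turn the dial on its lamp house until the dial's red-tipped pointer points at the yellow star badge, then slide the lens carriage along its rail by the slanted red handle under the hood until its black pointer lines up with the yellow clip. Leave both settings there and the other toys where they stand.

Things in the scene. Friction and masses are not known exactly. Their poses are not given: they have to be found in the camera images.
- projector: Toy projector, fixed, turned up to 0.15 rad. Wooden bed 18 mm high, x -110 to +75 mm, y -205 to +300 mm. Origin on its underside below the rail's middle; x points away from the robot, y along the rail to the lamp house, z up. Blue lamp house x -100 to +60 mm, y +180 to +300 mm, top 130 mm above the sill. White screen, reaching up to the hood, at y = -195 mm (x -18 to +70 mm)
- hood_edge (a point): middle of the lower robot-side edge of the green shade hood, 192 mm above the sill at projector x = -48 mm. The hood, an 8 mm board, covers x -48 to +70 mm, y -199 to +126 mm of the projector, so the carriage's handle cannot be reached from straight above; two posts carry it at x = +63 mm; the robot's side below it is open
- dial (a joint): angle of the picture dial (rad) on the lamp house: 0 in its parking region, growing anticlockwise seen from above; range -0.15 to 1.8; starts between 0 and 0.2. The three badge places lie at 0.6, 1.05 and 1.5. It turns with light friction (0.05 N m), without clicks, and stays where left
- dial_grip (a point): grip point of the dial, on its vertical axis (projector x = -40, y = +240 mm), 160 mm above the sill. The dial is a white disc of 68 mm diameter, 12 mm thick, with a grey grip bar across it, 62 mm long, 16 mm thick, 28 mm high (top 170 mm above the sill). The point's x axis runs along the bar to its red-tipped (pointer) end, z up; grip it from above across its 16 mm
- dial_aim (a point): point 48 mm from the dial's axis in the direction the pointer end of the bar points, at the height of the lamp house's top (130 mm above the sill): it lies over the centre of the badge pointed at
- badge_yellow: yellow star badge, about 18 mm across, 3 mm thick, fixed on top of the lamp house 48 mm from the dial's axis; origin at the centre of its underside (on the lamp house's top, 130 mm above the sill). Places are 0.45 rad apart round the dial, colours in any order
- badge_red: red round badge, 16 mm across, 3 mm thick, as the yellow badge
- badge_blue: blue square badge, 14 mm across, 3 mm thick, as the yellow badge
- carriage (a joint): position of the lens carriage along the rail (m): 0 at its end by the screen (carriage centre at projector y = -120 mm), growing towards the lamp house, range 0 to 0.23; starts between 0 and 0.03. It slides with about 2 N of friction and stays where left
- handle (a point): grip point on the lens carriage's handle, 83 mm above the sill, at projector x = -50 mm: a red bar 16 x 16 mm that rises from the carriage, leaning 30 degrees from vertical towards the robot (projector -x). It ends 22 mm beyond this point and is free for 25 mm below it. Grip its two sides that face along the rail, with the tool tilted like it. Axes as the projector's
- lens (a point): centre of the lens on the carriage, 100 mm above the sill, 15 mm beyond the rail's middle (projector x = +15 mm); its black ring, 76 mm across and 14 mm thick, faces along the rail. The carriage's dark wooden block under it is 75 x 60 mm (x, y), its top 45 mm above the sill
- pointer (a point): tip of the carriage's black pointer, 4 mm wide, 29 mm above the sill, 82 mm to the robot's side of the rail's middle; same position along the rail as the handle's grip point. Axes parallel to the projector's
- clip_yellow: yellow clip, 22 mm long (x), 10 mm wide (y), 6 mm high, fixed on the bed's robot-side margin, 96 mm to the robot's side of the rail's middle; origin at the centre of its underside (18 mm above the sill), axes parallel to the projector's. The three clips stand at least 35 mm apart in any order of colour
- clip_red: red clip, as the yellow one
- clip_blue: blue clip, as the yellow one
- nesting_boxes: bystander: stack of three wooden nesting boxes, 100 x 100 mm at the foot, 150 mm high; origin at the centre of its underside
- marble_bowl: bystander: white ceramic bowl of glass marbles, 136 mm across, 55 mm high; origin at the centre of its underside
- crayon_case: bystander: blue flip-top crayon case, 77 x 132 x 50 mm; origin at the centre of its underside
- spinning_top: bystander: chrome spinning top, 80 mm across, 86 mm high, standing upright; origin at the centre of its underside

How it is judged (in metres and radians):
On the way, in this order (a step that is already met when the one before it is completed fails the run):
1. the dial points at the yellow star badge (horizontal distance between dial_aim and badge_yellow below 0.007 m and velocity of joint dial between -0.3 and 0.3 rad/s), for 0.2 s.
2. then the carriage's pointer is lined up with the yellow clip (horizontal distance between dial_aim and badge_yellow below 0.007 m and y of pointer in the frame of clip_yellow between -0.005 and 0.005 m and velocity of joint carriage between -0.01 and 0.01 m/s), for 0.2 s.
At the end, for the whole second after the job is handed in: The dial's pointing direction passes within 7 mm of the yellow star badge's centre (at the badge's distance), the carriage's pointer tip is within 5 mm of the yellow clip's centre line along the rail, and both are at rest (horizontal distance between dial_aim and badge_yellow below 0.007 m and y of pointer in the frame of clip_yellow between -0.005 and 0.005 m and velocity of joint dial between -0.05 and 0.05 rad/s and velocity of joint carriage between -0.005 and 0.005 m/s); the robot touches nothing.
It fails at once if the stack of nesting boxes is pushed more than 20 mm or tipped (distance of nesting_boxes from where it was at the start of the episode above 0.02 m or angle between nesting_boxes's own z axis and vertical above 0.3 rad).
It fails at once if the bowl of marbles is pushed more than 20 mm or tipped (distance of marble_bowl from where it was at the start of the episode above 0.02 m or angle between marble_bowl's own z axis and vertical above 0.3 rad).
It fails at once if the crayon case is pushed more than 20 mm or tipped (distance of crayon_case from where it was at the start of the episode above 0.02 m or angle between crayon_case's own z axis and vertical above 0.3 rad).
It fails at once if the spinning top is pushed more than 20 mm or tipped (distance of spinning_top from where it was at the start of the episode above 0.02 m or angle between spinning_top's own z axis and vertical above 0.3 rad).
It also fails if it takes over 51 s, if anything falls off the work surface, if the arm or the gripper's body presses on something with over 40 N, if the wrist force passes 120 N, or if a joint passes its speed limit or range.

## Working session

There is one attempt and no reset: what is moved stays moved. The work goes in short steps, Python scripts to look and compute and a tool call to move; the robot and the scene stay as the last step left them, time stands still between calls to the robot, and variables do not carry over. Pictures are saved under pics/ and viewed, at most 10 in all, crops included, and the job is handed in when it is done.

Besides the shell and the picture viewer there is one more tool, called after "Call:" by a JSON object that holds its "method" and its "body". arm_command: Moves the arm, as the interface text tells. Its arguments: {"type":"object","properties":{"deltas":{"type":"array"},"claw":{"type":"number"},"force":{"type":"number"}},"required":["deltas"]}

```bash
mkdir -p pics; ls; cat > h.py <<'E'
import numpy as np, cv2
from rig import state, eyes, finish_job
def project(p, X):
    c=(np.array(p["rotation"]).T@(np.atleast_2d(X)-np.array(p["position"])).T).T
    K=np.array(p["camera_matrix"]); v=np.c_[c[:,0],-c[:,1],-c[:,2]]@K.T
    return v[:,:2]/v[:,2:]
def ray(p,uv):
    K=np.array(p["camera_matrix"]); d=np.linalg.solve(K,[uv[0],uv[1],1]); d=np.array(p["rotation"])@(d*[1,-1,-1])
    return np.array(p["position"]), d/np.linalg.norm(d)
def onplane(p,uv,z):
    o,d=ray(p,uv); return o+d*(z-o[2])/d[2]
def tri(p1,uv1,p2,uv2):
    o1,d1=ray(p1,uv1);o2,d2=ray(p2,uv2)
    s=np.linalg.lstsq(np.c_[d1,-d2],o2-o1,rcond=None)[0]
    a,b=o1+s[0]*d1,o2+s[1]*d2
    return (a+b)/2,np.linalg.norm(a-b)
E
cat > a.py <<'E'
from h import *
np.set_printoptions(precision=4,suppress=True)
s=state();print(s["t"],s["position"],s["gripper_width"]);print(np.array(s["tcp_rot"]))
for n in("scene","top"):
    p=eyes.snapshot(n);cv2.imwrite(f"pics/{n}0.png",p["image"]);print(n,p["position"],p["camera_matrix"])
    for l in "projector hood_edge dial_grip dial_aim badge_yellow badge_red badge_blue handle lens pointer clip_yellow clip_red clip_blue nesting_boxes marble_bowl crayon_case spinning_top".split():
        for r in eyes.spot_point(p,l)[:2]: print(l,round(r["confidence"],2),np.array(r["position"]),project(p,r["position"])[0].round(0))
E
python3 a.py
```

```text
pics
0.0 [ 0.2928 -0.5797  0.2303] 0.9997474549696481
[[ 0.8926  0.4509 -0.0009]
 [ 0.4509 -0.8926  0.0015]
 [-0.0001 -0.0018 -1.    ]]
scene [ 0.6923 -0.7644  0.9809] [[387.01     0.     314.1346]
 [  0.     387.01   199.5292]
 [  0.       0.       1.    ]]
projector 0.89 [ 0.6524 -0.0181 -0.0014] [361. 241.]
hood_edge 0.89 [ 0.6109 -0.0659  0.1905] [349. 209.]
dial_grip 0.85 [0.5802 0.2146 0.1625] [354. 151.]
dial_aim 0.64 [0.5453 0.2428 0.1285] [344. 152.]
badge_yellow 0.71 [0.5365 0.5025 0.0007] [352. 135.]
handle 0.56 [ 0.6204 -0.1458  0.0854] [345. 256.]
lens 0.77 [ 0.6852 -0.1364  0.1005] [369. 254.]
pointer 0.56 [ 0.5895 -0.1496  0.0268] [333. 267.]
pointer 0.52 [ 0.3095 -0.4286  0.0011] [206. 341.]
clip_yellow 0.42 [0.5464 0.056  0.0126] [333. 215.]
clip_red 0.48 [0.5548 0.0084 0.0206] [333. 225.]
clip_blue 0.73 [0.536  0.5008 0.0006] [352. 136.]
clip_blue 0.47 [ 0.5634 -0.0695  0.0185] [330. 245.]
nesting_boxes 0.81 [ 0.5524 -0.4914  0.0014] [289. 389.]
marble_bowl 0.56 [0.5374 0.5003 0.0031] [352. 135.]
crayon_case 0.73 [ 0.6209 -0.1433  0.085 ] [345. 255.]
crayon_case 0.6
[... 650 characters left out ...]
.0834] [365. 172.]
lens 0.63 [ 0.6838 -0.1373  0.1   ] [364. 151.]
pointer 0.68 [ 0.6828 -0.1345  0.1009] [363. 151.]
pointer 0.6 [ 0.5903 -0.1508  0.0292] [366. 185.]
clip_yellow 0.49 [0.5414 0.0537 0.0185] [303. 201.]
clip_yellow 0.22 [ 0.5525 -0.4974  0.0015] [471. 198.]
clip_red 0.53 [0.5487 0.0055 0.0203] [318. 199.]
clip_red 0.46 [ 0.654  -0.0181 -0.0037] [325. 169.]
clip_blue 0.61 [ 0.562  -0.0696  0.0165] [341. 195.]
clip_blue 0.5 [ 0.6171 -0.1441  0.0827] [366. 173.]
nesting_boxes 0.62 [ 0.5532 -0.495   0.0024] [471. 198.]
marble_bowl 0.66 [ 0.5322  0.502  -0.0024] [168. 206.]
crayon_case 0.85 [ 0.3165 -0.4286  0.0009] [455. 271.]
spinning_top 0.96 [0.3366 0.3968 0.0006] [196. 266.]
```

```bash
python3 - <<'E'
import cv2
t=cv2.imread("pics/top0.png");s=cv2.imread("pics/scene0.png")
cv2.imwrite("pics/t1.png",cv2.resize(t[130:230,220:380],None,fx=5,fy=5,interpolation=cv2.INTER_CUBIC))
cv2.imwrite("pics/s1.png",cv2.resize(s[120:280,290:450],None,fx=3.75,fy=3.75,interpolation=cv2.INTER_CUBIC))
E
```

```text
(no output)
```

View pics/t1.png

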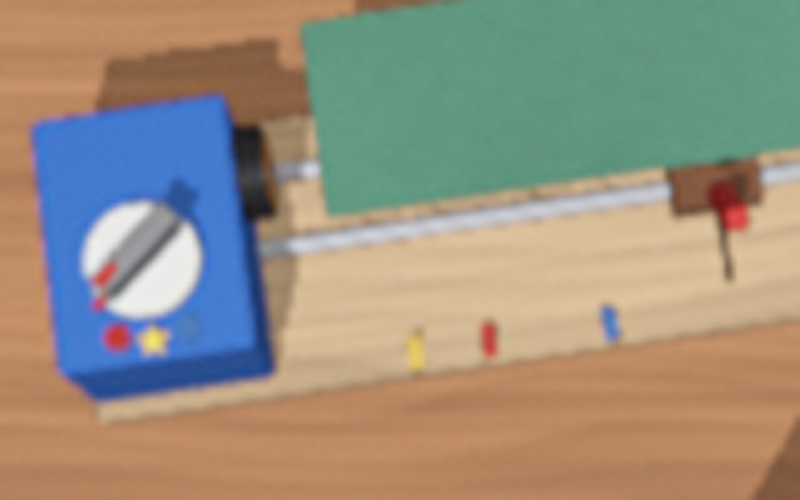

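View pics/s1.png

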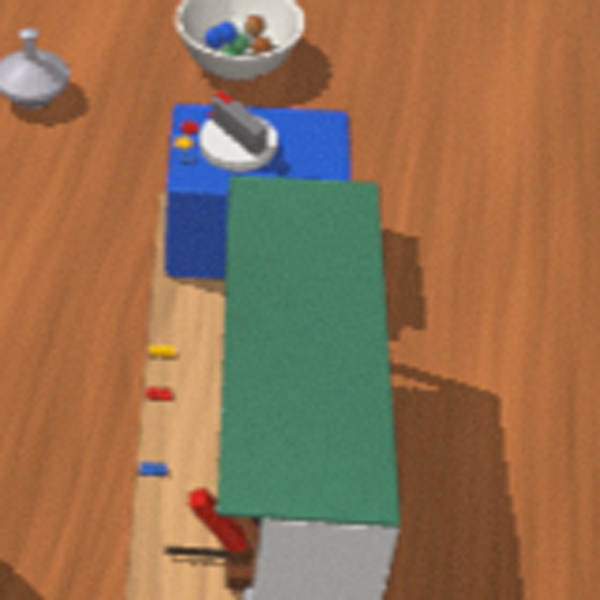

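View pics/scene0.png

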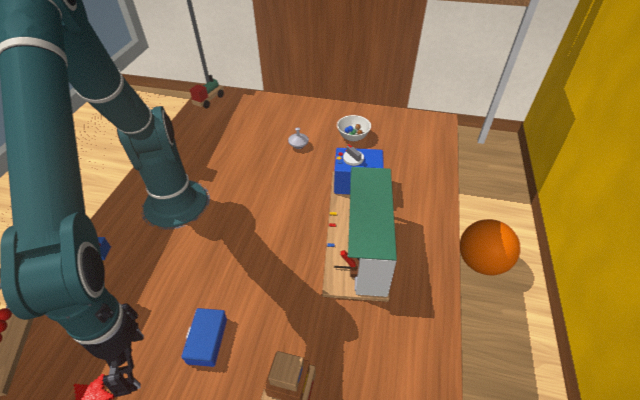

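The top view shows the badges at pixels red (244,197), yellow star (251,198) and blue (257,195), with the dial's red tip at about (240,190). The yellow clip is at (303,200), the red clip at (318,198), the blue clip at (342,195), the carriage pointer tip at about (366,185), and the red handle at (366,171). The scene view shows the same order, and the area in front of the rail is free. Next I'll fit the projector pose to blob pixels from both views.

```bash
cat > fit.py <<'E'
from h import *
from scipy.optimize import least_squares
np.set_printoptions(precision=4,suppress=True)
def blob(p,X,lo,hi,r=9):
    u,v=project(p,X)[0].round().astype(int); k=8
    c=p["image"][v-r:v+r+1,u-r:u+r+1]; h=cv2.cvtColor(c,cv2.COLOR_BGR2HSV)
    m=cv2.inRange(h,np.array(lo),np.array(hi)); n,l,s,ce=cv2.connectedComponentsWithStats(m)
    if n<2: return None
    i=1+np.argmax(s[1:,4]); w=(l==i)*h[...,1].astype(float); yy,xx=np.mgrid[-r:r+1,-r:r+1]
    return np.array([u+(w*xx).sum()/w.sum(), v+(w*yy).sum()/w.sum()]), s[i,4]
def loc(q,P): 
    c,s=np.cos(q[2]),np.sin(q[2]); return np.array([q[0]+c*P[0]-s*P[1],q[1]+s*P[0]+c*P[1],P[2]])
if __name__=="__main__":
    P=[eyes.snapshot(n) for n in("scene","top")]
    Y=([20,110,120],[35,255,255])
    for nm,X in(("badge_yellow",[.534,.212,.133]),("clip_yellow",[.543,.055,.022])):
        b=[blob(p,X,*Y) for p in P]; t=tri(P[0],b[0][0],P[1],b[1][0]); print(nm,b,t,[onplane(p,q[0],X[2]) for p,q in zip(P,b)])
    D={};names="projector hood_edge dial_grip dial_aim handle lens pointer clip_yellow clip_red clip_blue badge_yellow badge_blue".split()
    mod={"projector":lambda q:(0,0,0),"hood_edge":lambda q:(-.048,-.0365,.192),"dial_grip":lambda q:(-.04,.24,.16),
     "dial_aim":lambda q:(-.04+.048*np.cos(q[3]),.24+.048*np.sin(q[3]),.13),"handle":lambda q:(-.05,q[4]-.12,.083),"lens":lambda q:(.015,q[4]-.12,.1),
     "pointer":lambda q:(-.082,q[4]-.12,.029),"clip_yellow":lambda q:(-.096,q[5],.018),"clip_red":lambda q:(-.096,q[6],.018),"clip_blue":lambda q:(-.096,q[7],.018)}
    obs=[(n,np.array(r["position"]),r["confidence"]) for p in P for n in mod for r in eyes.spot_point(p,n)]
    q=np.array([.652,-.018,.1,2.4,0.01,.07,.02,-.05])
    obs=[o for o in obs if np.linalg.norm(o[1]-loc(q,mod[o[0]](q)))<.03]
    f=lambda q:np.concatenate([(o[1]-loc(q,mod[o[0]](q)))/.004 for o in obs])
    r=least_squares(f,q,loss="soft_l1");q=r.x;print("fit",q,"yaw",np.degrees(q[2]),"rms",np.sqrt(np.mean(r.fun**2)),len(obs))
    for o in obs: print(o[0],o[1]-loc(q,mod[o[0]](q)))
    g=loc(q,(-.04,.24,.16));print("grip",g,"handle",loc(q,mod["handle"](q)),"aim angle",np.degrees(q[3]+q[2]))
    by=np.mean([onplane(p,blob(p,[.534,.212,.133],*Y)[0],.133) for p in P],0)-g; print("badge dir",np.degrees(np.arctan2(by[1],by[0])),np.hypot(*by[:2]))
    np.save("q.npy",q)
E
python3 fit.py
```

```text
badge_yellow [(array([338.24 , 157.606]), np.int32(5)), (array([250.2573, 197.2764]), np.int32(8))] (array([0.5318, 0.2063, 0.1306]), np.float64(0.0009935880857408056)) [array([0.5318, 0.2032, 0.133 ]), array([0.5318, 0.2061, 0.133 ])]
clip_yellow [(array([332.9234, 213.0226]), np.int32(21)), (array([302.7571, 199.9937]), np.int32(22))] (array([0.5455, 0.0563, 0.0204]), np.float64(0.0014480332086982118)) [array([0.5464, 0.0554, 0.022 ]), array([0.5445, 0.0559, 0.022 ])]
fit [ 0.652  -0.0199  0.1415  2.273   0.0002  0.0908  0.0406 -0.0357] yaw 8.107450463667 rms 0.47984976904796267 18
projector [-0.0032  0.0011  0.0013]
hood_edge [ 0.0034 -0.0009 -0.0015]
dial_aim [-0.0009 -0.0021 -0.0022]
lens [ 0.0037 -0.0003 -0.0042]
pointer [-0.0043  0.0013 -0.0011]
clip_yellow [ 0.0024 -0.0001 -0.0018]
clip_red [0.0019 0.0013 0.0022]
clip_blue [-0.0008  0.0012 -0.0007]
projector [ 0.0003  0.0017 -0.0024]
hood_edge [-0.0011  0.001   0.    ]
dial_grip [ 0.0006 -0.0016 -0.0013]
dial_aim [0.0022 0.001  0.0007]
handle [-0.0011  0.0022 -0.0001]
lens [ 0.0013 -0.0012  0.0004]
pointer [ 0.0025 -0.0016  0.0017]
clip_yellow [-0.0055 -0.     -0.0011]
clip_red [-0.0015 -0.0013  0.0011]
clip_blue [-0.0016 -0.0016 -0.0012]
grip [0.5786 0.2121 0.16  ] handle [ 0.6194 -0.1455  0.083 ] aim angle 138.34142460644063
badge dir -170.94216739584084 0.04737432585461543
```

The fit is consistent: residuals are under 6 mm and the triangulated heights are right. The dial has to turn about +50.7°, from 138.3° to 189.1°. I'll lift and move over to the dial.

Call:
{"method": "arm_command", "body": {"deltas": [[0, 0, -0.06, 0, 0, 0], [0, 0, -0.06, 0, 0, 0], [0, 0, -0.06, 0, 0, 0], [0.0425, -0.04, 0, 0, 0, 0], [0.0425, -0.04, 0, 0, 0, 0], [0.0425, -0.04, 0, 0, 0, 0], [0.0425, -0.04, 0, 0, 0, 0], [0.0425, -0.04, 0, 0, 0, 0], [0.0425, -0.04, 0, 0, 0, 0], [0.0425, -0.04, 0, 0, 0, 0], [0.0425, -0.04, 0, 0, 0, 0], [0.0425, -0.04, 0, 0, 0, 0]], "claw": 1}}

```text
t: 3.9
position: [0.4008, -0.2822, 0.3396]
tcp_rot: [[0.893, 0.451, 0.0], [0.451, -0.893, -0.001], [0.0, 0.001, -1.0]]
force: [0.5, 0.8, 0.0]
gripper_width: 1.001
grasp_force: 0.0
```

Call:
{"method": "arm_command", "body": {"deltas": [[0.0425, -0.04, 0, 0, 0, 0], [0.0425, -0.04, 0, 0, 0, 0], [0.0425, -0.04, 0, 0, 0, 0], [0.0425, -0.04, 0, 0, 0, 0], [0.0425, -0.04, 0, 0, 0, 0], [0.0425, -0.04, 0, 0, 0, 0], [0.0425, -0.04, 0, 0, 0, 0], [0.0425, -0.04, 0, 0, 0, 0], [0.0425, -0.04, 0, 0, 0, 0], [0.0425, -0.04, 0, 0, 0, 0], [0.0425, -0.04, 0, 0, 0, 0], [0.0425, -0.04, 0, 0, 0, 0]]}}

```text
t: 4.9
position: [0.5442, 0.1126, 0.3395]
tcp_rot: [[0.893, 0.45, 0.001], [0.45, -0.893, -0.0], [0.0, 0.0, -1.0]]
force: [-0.2, -0.5, 0.8]
gripper_width: 1.0
grasp_force: 0.0
```

Call:
{"method": "arm_command", "body": {"deltas": [[0.0425, -0.04, 0, 0, 0, 0], [0.0425, -0.04, 0, 0, 0, 0], [0.0425, -0.04, 0, 0, 0, 0], [0, 0, 0, 0, 0, -0.145], [0, 0, 0, 0, 0, -0.145], [0, 0, 0, 0, 0, -0.145], [0, 0, 0, 0, 0, -0.145], [0, 0, 0, 0, 0, -0.145], [0, 0, 0, 0, 0, -0.145], [0, 0, 0, 0, 0, -0.145], [0, 0, 0, 0, 0, -0.145], [0, 0, 0, 0, 0, -0.145]]}}

```text
t: 5.9
position: [0.5797, 0.2097, 0.3393]
tcp_rot: [[0.073, 0.997, 0.0], [0.997, -0.073, -0.0], [-0.0, 0.0, -1.0]]
force: [-0.0, -0.4, -0.3]
gripper_width: 1.001
grasp_force: 0.0
```

Call:
{"method": "arm_command", "body": {"deltas": [[0, 0, 0, 0, 0, -0.145], [0, 0, 0, 0, 0, -0.145], [0, 0, 0, 0, 0, -0.145], [0, 0, 0, 0, 0, -0.145], [0, 0, 0, 0, 0, -0.145], [0, 0, 0, 0, 0, -0.145], [0, 0, 0, 0, 0, -0.145], [0, 0, 0, 0, 0, -0.145], [0, 0, 0, 0, 0, 0]]}}

```text
t: 6.65
position: [0.5797, 0.2096, 0.3391]
tcp_rot: [[-0.742, 0.671, -0.0], [0.671, 0.742, 0.0], [0.0, -0.0, -1.0]]
force: [0.2, -0.9, 0.3]
gripper_width: 1.001
grasp_force: 0.0
```

Call:
{"method": "arm_command", "body": {"deltas": [[0.004, 0.002, 0.05, 0, 0, 0], [0, 0, 0.05, 0, 0, 0], [0, 0, 0.05, 0, 0, 0], [0, 0, 0.05, 0, 0, 0], [0, 0, 0.04, 0, 0, 0], [0, 0, 0.03, 0, 0, 0], [0, 0, 0.02, 0, 0, 0], [0, 0, 0.015, 0, 0, 0], [0, 0, 0.013, 0, 0, 0], [0, 0, 0, 0, 0, 0]]}}

```text
t: 7.48
position: [0.5784, 0.2121, 0.1475]
tcp_rot: [[-0.739, 0.673, -0.001], [0.673, 0.739, -0.001], [0.0, -0.001, -1.0]]
force: [-0.4, 0.5, 0.4]
gripper_width: 1.004
grasp_force: 0.0
```

Call:
{"method": "arm_command", "body": {"deltas": [[0, 0, 0, 0, 0, 0], [0, 0, 0, 0, 0, 0], [0, 0, 0, 0, 0, 0], [0, 0, 0, 0, 0, 0], [0, 0, 0, 0, 0, 0], [0, 0, 0, 0, 0, 0], [0, 0, 0, 0, 0, 0], [0, 0, 0, 0, 0, 0], [0, 0, 0, 0, 0, 0], [0, 0, 0, 0, 0, 0]], "claw": -1, "force": 40}}

```text
t: 8.32
position: [0.5782, 0.2116, 0.149]
tcp_rot: [[-0.74, 0.673, -0.001], [0.673, 0.74, -0.002], [-0.001, -0.002, -1.0]]
force: [-2.5, -2.2, 5.0]
gripper_width: 0.178
grasp_force: 39.9
```

Call:
{"method": "arm_command", "body": {"deltas": [[0, 0, 0, 0, 0, -0.095], [0, 0, 0, 0, 0, -0.095], [0, 0, 0, 0, 0, -0.095], [0, 0, 0, 0, 0, -0.095], [0, 0, 0, 0, 0, -0.095], [0, 0, 0, 0, 0, -0.095], [0, 0, 0, 0, 0, -0.095], [0, 0, 0, 0, 0, -0.095], [0, 0, 0, 0, 0, -0.095], [0, 0, 0, 0, 0, -0.095], [0, 0, 0, 0, 0, -0.095], [0, 0, 0, 0, 0, -0.095]]}}

```text
t: 9.32
position: [0.5783, 0.2124, 0.149]
tcp_rot: [[-0.987, -0.16, -0.0], [-0.16, 0.987, -0.0], [0.001, -0.0, -1.0]]
force: [-1.5, -1.0, 2.7]
gripper_width: 0.18
grasp_force: 39.6
```

Call:
{"method": "arm_command", "body": {"deltas": [[0, 0, 0, 0, 0, 0], [0, 0, 0, 0, 0, 0], [0, 0, 0, 0, 0, 0]]}}

```text
t: 9.57
position: [0.5783, 0.2124, 0.149]
tcp_rot: [[-0.988, -0.156, -0.0], [-0.156, 0.988, -0.0], [0.0, -0.0, -1.0]]
force: [-3.1, -2.8, 4.6]
gripper_width: 0.176
grasp_force: 39.9
```

Tool x is at 189.0°. I'll release, rise, and compute the handle approach.

Call:
{"method": "arm_command", "body": {"deltas": [[0, 0, 0, 0, 0, 0], [0, 0, 0, 0, 0, 0], [0, 0, 0, 0, 0, 0], [0, 0, 0, 0, 0, 0], [0, 0, -0.03, 0, 0, 0], [0, 0, -0.05, 0, 0, 0], [0, 0, -0.06, 0, 0, 0], [0, 0, -0.06, 0, 0, 0], [0, 0, -0.06, 0, 0, 0], [0, 0, -0.06, 0, 0, 0], [0, 0, 0, 0, 0, 0]], "claw": 1}}

```text
t: 10.48
position: [0.5806, 0.2149, 0.3481]
tcp_rot: [[-0.988, -0.157, 0.01], [-0.157, 0.988, 0.005], [-0.011, 0.003, -1.0]]
force: [-0.0, 0.2, -0.0]
gripper_width: 1.002
grasp_force: 0.0
```

```bash
cat > plan.py <<'E'
from fit import *
from scipy.spatial.transform import Rotation as R
q=np.load("q.npy"); s=state(); T=np.array(s["tcp_rot"]); p0=np.array(s["position"])
c,sn=np.cos(q[2]),np.sin(q[2]); ex=np.array([c,sn,0]); ey=np.array([-sn,c,0])
a=np.radians(30); z=np.sin(a)*ex-np.cos(a)*np.array([0,0,1]); y=ey; G=np.c_[np.cross(y,z),y,z]
hp=loc(q,(-.05,q[4]-.12,.083)); print("rot",G.tolist())
for back in(0,.1): 
    t=hp+z*(.019-back); print("tcp target back",back,t,"tool-frame frac now",T.T@(t-p0)/.6)
print("rotvec frac",R.from_matrix(T.T@G).as_rotvec()/np.radians(45)); print("q",s["q"],s["t"],p0)
E
cat > chk.py <<'E'
from plan import *
for n in("top","scene"):
    p=eyes.snapshot(n);cv2.imwrite(f"pics/{n}_{s['t']:.1f}.png",p["image"])
    for l in("dial_aim","dial_grip","handle","pointer","clip_yellow"):
        for r in eyes.spot_point(p,l)[:2]:
            P=np.array(r["position"]); d=P-q[[0,1,0]]*[1,1,0]; print(n,l,round(r["confidence"],2),P,"along",d@ey)
    b=blob(p,[.534,.212,.133],[20,110,120],[35,255,255]); print("badge",b and onplane(p,b[0],.133))
    b=blob(p,[.5455,.056,.02],[20,110,120],[35,255,255]); print("clip",b and (onplane(p,b[0],.022)-[q[0],q[1],0])@ey)
cv2.imwrite("pics/c%.1f.png"%s["t"],0)if 0 else None
E
python3 chk.py
```

```text
rot [[-0.85736976326963, -0.14102996859286654, 0.4950026636187665], [-0.12213553549634396, 0.9900053272375331, 0.07051498429643326], [-0.4999999999999999, 0.0, -0.8660254037844387]]
tcp target back 0 [ 0.6288 -0.1442  0.0665] tool-frame frac now [ 0.0193 -0.6051  0.4672]
tcp target back 0.1 [ 0.5793 -0.1512  0.1531] tool-frame frac now [ 0.1011 -0.6033  0.3219]
rotvec frac [ 0.0092 -0.6529  0.0185]
q [ 20.3603  33.5137 -66.3358  85.9601  31.0795  80.0621  51.5195] 10.4833 [0.5806 0.2149 0.3481]
top dial_aim 0.37 [0.5291 0.2052 0.1286] along 0.24013675296139197
top dial_grip 0.47 [0.5792 0.2108 0.1591] along 0.23861518136741955
top handle 0.51 [ 0.6178 -0.1446  0.0835] along -0.11867646872048436
top handle 0.42 [0.5294 0.2289 0.1291] along 0.2635575702263437
top pointer 0.74 [ 0.6837 -0.1369  0.0999] along -0.12034730263102524
top pointer 0.54 [ 0.592  -0.1511  0.0312] along -0.12147293015783237
top clip_yellow 0.7 [ 0.6856 -0.1376  0.0983] along -0.12130826330041797
badge [0.5322 0.2054 0.133 ]
clip None
scene dial_aim 0.76 [0.5307 0.2051 0.1312] along 0.23981210447891965
scene dial_grip 0.86 [0.5799 0.2145 0.165 ] along 0.24217948010018345
scene dial_grip 0.57 [ 0.6086 -0.0635  0.1931] along -0.03708956097046604
scene handle 0.52 [ 0.621  -0.1439  0.0833] along -0.11843476089091523
scene pointer 0.48 [ 0.5886 -0.1482  0.0271] along -0.11812241281562778
scene clip_yellow 0.58 [0.5543 0.0068 0.0176] along 0.04016574082892519
scene clip_yellow 0.39 [0.5469 0.0562 0.0167] along 0.09011562576204653
badge [0.5318 0.2032 0.133 ]
clip 0.08934684493841874
```

Dial check: the aim point (0.530, 0.205) against the badge (0.532, 0.205) agrees within about 2 mm. Now to the staging point behind the handle.

Call:
{"method": "arm_command", "body": {"deltas": [[0.0187, -0.05, 0.007, 0, 0, 0], [0.0187, -0.05, 0.007, 0, 0, 0], [0.0187, -0.05, 0.007, 0, 0, 0], [0.0187, -0.05, 0.007, 0, 0, 0], [0.0187, -0.05, 0.007, 0, 0, 0], [0.0187, -0.05, 0.007, 0, 0, 0], [0.0187, -0.05, 0.007, 0, 0, 0], [0.0187, -0.05, 0.007, 0, 0, 0], [0.0187, -0.05, 0.007, 0, 0, 0], [0.0187, -0.05, 0.007, 0, 0, 0], [0.0187, -0.05, 0.007, 0, 0, 0], [0.0187, -0.05, 0.007, 0, 0, 0]]}}

```text
t: 12.08
position: [0.5016, -0.1659, 0.2899]
tcp_rot: [[-0.988, -0.157, 0.0], [-0.157, 0.988, -0.0], [-0.0, -0.0, -1.0]]
force: [0.5, 0.3, 0.5]
gripper_width: 0.999
grasp_force: 0.0
```

Call:
{"method": "arm_command", "body": {"deltas": [[0, 0, 0, 0.002, -0.109, 0.003], [0, 0, 0, 0.002, -0.109, 0.003], [0, 0, 0, 0.002, -0.109, 0.003], [0, 0, 0, 0.002, -0.109, 0.003], [0, 0, 0, 0.002, -0.109, 0.003], [0, 0, 0, 0.002, -0.109, 0.003], [0, 0, 0, 0, 0, 0]]}}

```text
t: 12.67
position: [0.4986, -0.1658, 0.2874]
tcp_rot: [[-0.864, -0.137, 0.484], [-0.122, 0.991, 0.062], [-0.488, -0.005, -0.873]]
force: [-0.1, 1.1, -0.1]
gripper_width: 1.0
grasp_force: 0.0
```

```bash
python3 plan.py
```

```text
rot [[-0.85736976326963, -0.14102996859286654, 0.4950026636187665], [-0.12213553549634396, 0.9900053272375331, 0.07051498429643326], [-0.4999999999999999, 0.0, -0.8660254037844387]]
tcp target back 0 [ 0.6288 -0.1442  0.0665] tool-frame frac now [-0.0123  0.008   0.4287]
tcp target back 0.1 [ 0.5793 -0.1512  0.1531] tool-frame frac now [-0.01    0.0069  0.262 ]
rotvec frac [-0.0088 -0.0173 -0.0013]
q [101.4256  22.0064 -89.3517 120.8431  19.188   32.4713 101.6179] 12.6667 [ 0.4986 -0.1658  0.2874]
```

q3 sits at the solver's margin, 0.01 rad inside its limit. It is clamped, so I'll advance slowly and check tracking.

Call:
{"method": "arm_command", "body": {"deltas": [[-0.005, 0.004, 0.03, -0.0045, -0.0085, 0], [-0.005, 0.004, 0.03, -0.0045, -0.0085, 0], [0, 0, 0.03, 0, 0, 0], [0, 0, 0.03, 0, 0, 0], [0, 0, 0.03, 0, 0, 0], [0, 0, 0.03, 0, 0, 0], [0, 0, 0.02, 0, 0, 0], [0, 0, 0, 0, 0, 0]]}}

```text
t: 13.33
position: [0.5669, -0.1486, 0.1876]
tcp_rot: [[-0.857, -0.147, 0.494], [-0.127, 0.989, 0.075], [-0.5, 0.002, -0.866]]
force: [0.4, -0.1, -0.0]
gripper_width: 0.997
grasp_force: 0.0
```

```bash
python3 plan.py; python3 - <<'E'
from h import *
p=eyes.snapshot("scene");cv2.imwrite("pics/s13.png",p["image"])
E
```

```text
rot [[-0.85736976326963, -0.14102996859286654, 0.4950026636187665], [-0.12213553549634396, 0.9900053272375331, 0.07051498429643326], [-0.4999999999999999, 0.0, -0.8660254037844387]]
tcp target back 0 [ 0.6288 -0.1442  0.0665] tool-frame frac now [ 0.0115 -0.0083  0.2262]
tcp target back 0.1 [ 0.5793 -0.1512  0.1531] tool-frame frac now [ 0.0115 -0.0075  0.0596]
rotvec frac [ 0.006  -0.0002  0.006 ]
q [ 67.3327  26.4065 -58.3586 120.9007  31.1453  18.6983  88.4862] 13.3333 [ 0.5669 -0.1486  0.1876]
```

View pics/s13.png

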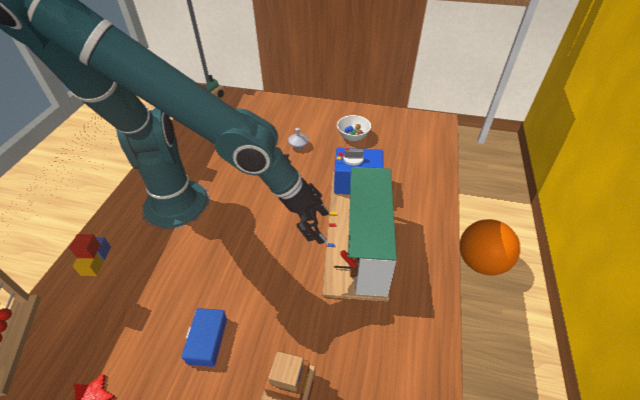

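The scene view shows the gripper by the rail at pixel (322,238), tilted and in front of the hood. The handle at (346,257) is free and nothing has been disturbed. Continuing.

Call:
{"method": "arm_command", "body": {"deltas": [[0.004, -0.003, 0.02, 0.003, 0, 0.003], [0.004, -0.003, 0.02, 0.003, 0, 0.003], [0.003, -0.002, 0.02, 0, 0, 0], [0, 0, 0.02, 0, 0, 0], [0, 0, 0, 0, 0, 0], [0, 0, 0, 0, 0, 0]]}}

```text
t: 13.88
position: [0.5854, -0.1519, 0.1449]
tcp_rot: [[-0.856, -0.139, 0.498], [-0.121, 0.99, 0.069], [-0.503, -0.001, -0.864]]
force: [-0.1, -0.3, 0.2]
gripper_width: 0.998
grasp_force: 0.0
```

```bash
python3 plan.py
```

```text
rot [[-0.85736976326963, -0.14102996859286654, 0.4950026636187665], [-0.12213553549634396, 0.9900053272375331, 0.07051498429643326], [-0.4999999999999999, 0.0, -0.8660254037844387]]
tcp target back 0 [ 0.6288 -0.1442  0.0665] tool-frame frac now [0.0021 0.0029 0.1497]
tcp target back 0.1 [ 0.5793 -0.1512  0.1531] tool-frame frac now [ 0.0016  0.0026 -0.0169]
rotvec frac [-0.0026  0.0039 -0.0012]
q [ 57.0587  28.8767 -47.2206 120.7734  36.4959  13.0235  82.9769] 13.8833 [ 0.5854 -0.1519  0.1449]
```

Call:
{"method": "arm_command", "body": {"deltas": [[0.001, 0.001, 0.02, -0.001, 0.002, 0], [0.001, 0.001, 0.02, -0.001, 0.002, 0], [0, 0.001, 0.02, 0, 0, 0], [0, 0, 0.02, 0, 0, 0], [0, 0, 0.018, 0, 0, 0], [0, 0, 0.015, 0, 0, 0], [0, 0, 0.013, 0, 0, 0], [0, 0, 0.01, 0, 0, 0], [0, 0, 0, 0, 0, 0]]}}

```text
t: 14.63
position: [0.6247, -0.1453, 0.0734]
tcp_rot: [[-0.857, -0.138, 0.496], [-0.12, 0.99, 0.07], [-0.501, 0.0, -0.866]]
force: [1.2, -0.3, 0.6]
gripper_width: 1.002
grasp_force: 0.0
```

```bash
python3 plan.py; python3 - <<'E'
from h import *
p=eyes.snapshot("scene");cv2.imwrite("pics/s15.png",cv2.resize(p["image"][170:310,270:430],None,fx=4,fy=4,interpolation=cv2.INTER_CUBIC))
E
```

```text
rot [[-0.85736976326963, -0.14102996859286654, 0.4950026636187665], [-0.12213553549634396, 0.9900053272375331, 0.07051498429643326], [-0.4999999999999999, 0.0, -0.8660254037844387]]
tcp target back 0 [ 0.6288 -0.1442  0.0665] tool-frame frac now [-0.0004  0.001   0.0134]
tcp target back 0.1 [ 0.5793 -0.1512  0.1531] tool-frame frac now [-0.0005  0.0008 -0.1532]
rotvec frac [-0.0013  0.001  -0.0031]
q [ 46.3047  37.0656 -37.8886 118.0107  68.1501   8.8485  51.8913] 14.6333 [ 0.6247 -0.1453  0.0734]
```

View pics/s15.png

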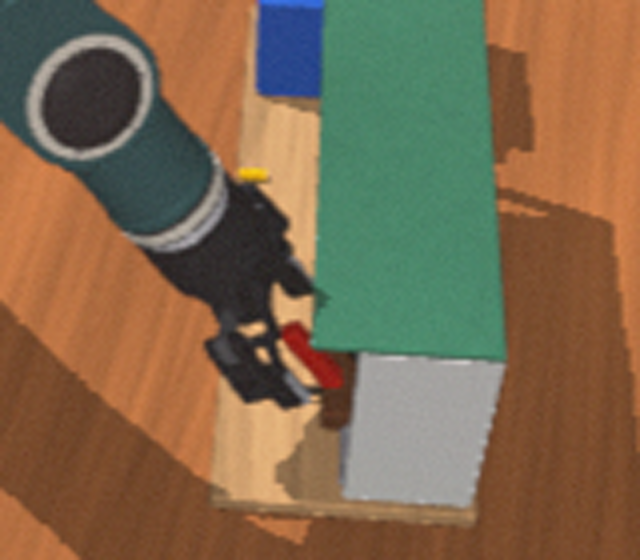

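The red handle (crop pixel 310,355) lies between the open fingers. Closing.

Call:
{"method": "arm_command", "body": {"deltas": [[0, 0, 0, 0, 0, 0], [0, 0, 0, 0, 0, 0], [0, 0, 0, 0, 0, 0], [0, 0, 0, 0, 0, 0], [0, 0, 0, 0, 0, 0], [0, 0, 0, 0, 0, 0], [0, 0, 0, 0, 0, 0], [0, 0, 0, 0, 0, 0], [0, 0, 0, 0, 0, 0]], "claw": -1, "force": 40}}

```text
t: 15.43
position: [0.6241, -0.1449, 0.0734]
tcp_rot: [[-0.857, -0.14, 0.496], [-0.121, 0.99, 0.07], [-0.5, -0.0, -0.866]]
force: [-3.9, 0.7, 5.9]
gripper_width: 0.179
grasp_force: 39.4
```

```bash
python3 plan.py | tail -1
```

```text
q [ 46.1987  36.9787 -37.7699 118.0963  68.0688   8.7574  51.9637] 15.4333 [ 0.6241 -0.1449  0.0734]
```

Call:
{"method": "arm_command", "body": {"deltas": [[0, 0.01, 0, 0, 0, 0], [0, 0.02, 0, 0, 0, 0], [0, 0.02, 0, 0, 0, 0], [0, 0.02, 0, 0, 0, 0], [0, 0.01, 0, 0, 0, 0], [0, 0, 0, 0, 0, 0]]}}

```text
t: 15.93
position: [0.617, -0.0959, 0.0734]
tcp_rot: [[-0.857, -0.142, 0.495], [-0.123, 0.99, 0.071], [-0.5, 0.0, -0.866]]
force: [-7.8, 0.9, 8.1]
gripper_width: 0.18
grasp_force: 40.2
```

```bash
python3 plan.py | tail -2
```

```text
rotvec frac [0.0004 0.0002 0.0005]
q [ 39.9043  34.9283 -35.9679 120.9547  85.539    8.723   29.0524] 15.9333 [ 0.617  -0.0959  0.0734]
```

Call:
{"method": "arm_command", "body": {"deltas": [[0, 0.015, 0, 0, 0, 0], [0, 0.025, 0, 0, 0, 0], [0, 0.025, 0, 0, 0, 0], [0, 0.025, 0, 0, 0, 0], [0, 0.025, 0, 0, 0, 0], [0, 0.025, 0, 0, 0, 0], [0, 0.025, 0, 0, 0, 0], [0, 0.025, 0, 0, 0, 0], [0, 0.02, 0, 0, 0, 0], [0, 0.01, 0, 0, 0, 0], [0, 0, 0, 0, 0, 0]]}}

```text
t: 16.85
position: [0.5977, 0.0355, 0.0733]
tcp_rot: [[-0.858, -0.142, 0.494], [-0.123, 0.99, 0.072], [-0.5, 0.001, -0.866]]
force: [-11.3, -0.1, 12.3]
gripper_width: 0.183
grasp_force: 40.9
```

```bash
cat > al.py <<'E'
from plan import *
print("along tcp", (p0-[q[0],q[1],0])@ey, "force", s["force"])
for n in("top","scene"):
    p=eyes.snapshot(n);cv2.imwrite(f"pics/{n}_{s['t']:.1f}.png",p["image"])
    for l in("handle","pointer","clip_yellow","lens","dial_aim"):
        for r in eyes.spot_point(p,l)[:2]: print(n,l,round(r["confidence"],2),np.array(r["position"]),"along",(np.array(r["position"])-[q[0],q[1],0])@ey)
E
python3 al.py
```

```text
rot [[-0.85736976326963, -0.14102996859286654, 0.4950026636187665], [-0.12213553549634396, 0.9900053272375331, 0.07051498429643326], [-0.4999999999999999, 0.0, -0.8660254037844387]]
tcp target back 0 [ 0.6288 -0.1442  0.0665] tool-frame frac now [-0.0021 -0.3038  0.0138]
tcp target back 0.1 [ 0.5793 -0.1512  0.1531] tool-frame frac now [-0.002  -0.3035 -0.1529]
rotvec frac [ 0.0024 -0.0006  0.0007]
q [ 31.2409  36.0276 -44.7179 124.9786 101.9446  21.0601   0.5899] 16.85 [0.5977 0.0355 0.0733]
along tcp 0.06245616771540226 force [-11.3178  -0.1202  12.2511]
top handle 0.7 [0.5938 0.0391 0.0835] along 0.0665722291392793
top pointer 0.62 [ 0.5608 -0.0721  0.0132] along -0.038862374285969795
top lens 0.71 [0.6553 0.0454 0.0993] along 0.06413591963241447
top dial_aim 0.9 [0.5327 0.2059 0.13  ] along 0.24032204880352398
scene handle 0.46 [0.594  0.0349 0.0846] along 0.062386000771163075
scene handle 0.46 [0.5446 0.0554 0.0168] along 0.0896479904280201
scene pointer 0.61 [0.5638 0.0315 0.0281] along 0.06327908771006004
scene pointer 0.21 [0.5302 0.206  0.1268] along 0.24077362425772986
scene clip_yellow 0.7 [0.5313 0.2038 0.1286] along 0.23844047957235517
scene clip_yellow 0.68 [ 0.3127 -0.4294  0.0031] along -0.35760174250005017
scene dial_aim 0.84 [0.531  0.2037 0.1292] along 0.23838378803020924
```

Call:
{"method": "arm_command", "body": {"deltas": [[0, 0.01, 0, 0, 0, 0], [0, 0.015, 0, 0, 0, 0], [0, 0.012, 0, 0, 0, 0], [0, 0.006, 0, 0, 0, 0], [0, 0.003, 0, 0, 0, 0], [0, 0, 0, 0, 0, 0], [0, 0, 0, 0, 0, 0]]}}

```text
t: 18.03
position: [0.5939, 0.0614, 0.0733]
tcp_rot: [[-0.858, -0.141, 0.494], [-0.122, 0.99, 0.071], [-0.499, 0.0, -0.866]]
force: [-11.3, -1.4, 14.0]
gripper_width: 0.179
grasp_force: 41.0
```

```bash
python3 al.py|tail -n +7; python3 - <<'E'
import cv2,glob
f=sorted(glob.glob("pics/top_1*.png"))[-1];t=cv2.imread(f);s=cv2.imread(f.replace("top","scene"))
a=cv2.resize(t[170:220,270:320],(400,400),interpolation=cv2.INTER_CUBIC);b=cv2.resize(s[190:240,315:365],(400,400),interpolation=cv2.INTER_CUBIC)
cv2.imwrite("pics/cmp.png",cv2.hconcat([a,b]))
E
```

```text
top handle 0.43 [0.5912 0.0611 0.0847] along 0.08871902425684647
top clip_yellow 0.72 [0.59   0.0584 0.0829] along 0.08621524583561657
top clip_yellow 0.36 [ 0.3138 -0.4247 -0.0036] along -0.35310385042748593
top lens 0.6 [0.654  0.0696 0.0977] along 0.08827738751073347
top dial_aim 0.64 [0.5344 0.2027 0.1311] along 0.23691428080975596
scene handle 0.44 [0.5921 0.063  0.0846] along 0.0904731074068642
scene pointer 0.41 [0.5596 0.0579 0.0281] along 0.09000755421722094
scene clip_yellow 0.43 [0.5434 0.0555 0.0139] along 0.0899162269230553
scene dial_aim 0.77 [0.531  0.2017 0.1288] along 0.23640377737573415
```

View pics/cmp.png

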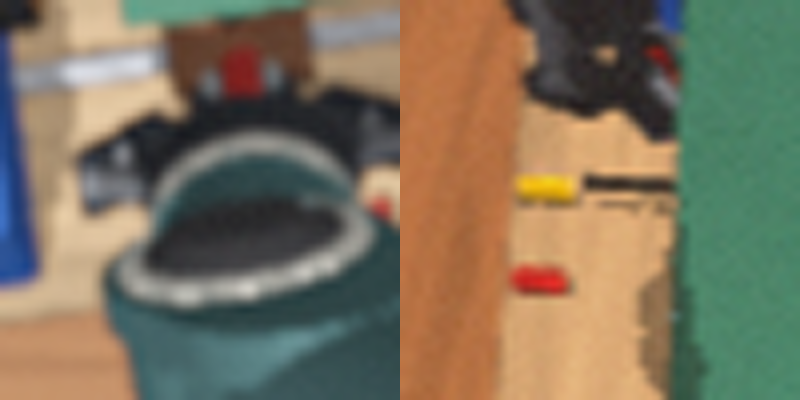

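In the scene crop the pointer (590–670,185) lines up with the yellow clip (548,187). Estimates put it about 1 mm short, so I'll nudge it, release and back out along the tool axis.

Call:
{"method": "arm_command", "body": {"deltas": [[0, 0.002, 0, 0, 0, 0], [0, 0, 0, 0, 0, 0], [0, 0, 0, 0, 0, 0], [0, 0, 0, 0, 0, 0]]}}

```text
t: 18.97
position: [0.5938, 0.0619, 0.0733]
tcp_rot: [[-0.858, -0.14, 0.495], [-0.121, 0.99, 0.07], [-0.499, -0.0, -0.866]]
force: [-12.3, -2.4, 13.7]
gripper_width: 0.179
grasp_force: 41.2
```

Call:
{"method": "arm_command", "body": {"deltas": [[0, 0, 0, 0, 0, 0], [0, 0, 0, 0, 0, 0], [0, 0, 0, 0, 0, 0], [0, 0, 0, 0, 0, 0], [0, 0, 0, 0, 0, 0], [0, 0, 0, 0, 0, 0], [0, 0, -0.015, 0, 0, 0], [0, 0, -0.025, 0, 0, 0], [0, 0, -0.03, 0, 0, 0], [0, 0, -0.03, 0, 0, 0]], "claw": 1}}

```text
t: 19.8
position: [0.5649, 0.0577, 0.1252]
tcp_rot: [[-0.858, -0.139, 0.495], [-0.12, 0.99, 0.07], [-0.5, 0.001, -0.866]]
force: [0.4, 0.4, 0.5]
gripper_width: 1.002
grasp_force: 0.0
```

```bash
python3 al.py|tail -n +5
```

```text
q [ 31.5592  27.0129 -47.8626 127.8675  86.0307  19.4326  10.1054] 19.8 [0.5649 0.0577 0.1252]
along tcp 0.08908769255160194 force [0.3681 0.4275 0.4631]
top handle 0.64 [0.5888 0.0586 0.0841] along 0.08658248286337551
top handle 0.19 [ 0.3378  0.3956 -0.0001] along 0.4556128002592337
top pointer 0.73 [0.5611 0.0517 0.0313] along 0.08365797623545894
top lens 0.77 [0.6535 0.0731 0.0993] along 0.09181292114036127
top dial_aim 0.75 [0.5336 0.2047 0.1283] along 0.23900711543910533
scene handle 0.63 [0.5881 0.0629 0.0841] along 0.09093822674851192
scene pointer 0.61 [0.5583 0.0564 0.0251] along 0.08870588518553535
scene clip_yellow 0.36 [0.5482 0.0567 0.0135] along 0.09042728946649457
scene dial_aim 0.61 [0.5329 0.2044 0.1292] along 0.2388088348189491
```

Backing off farther for a clear top view.

Call:
{"method": "arm_command", "body": {"deltas": [[0, 0, -0.05, 0, 0, 0], [0, 0, -0.05, 0, 0, 0], [0, 0, -0.05, 0, 0, 0], [0, 0, -0.05, 0, 0, 0], [0, -0.06, -0.02, 0, 0, 0], [0, -0.06, 0, 0, 0, 0], [0, -0.06, 0, 0, 0, 0], [0, -0.06, 0, 0, 0, 0], [0, -0.06, 0, 0, 0, 0], [0, -0.06, 0, 0, 0, 0], [0, -0.03, 0, 0, 0, 0], [0, 0, 0, 0, 0, 0]]}}

```text
t: 21.4
position: [0.5401, -0.1793, 0.2242]
tcp_rot: [[-0.859, -0.128, 0.496], [-0.109, 0.992, 0.068], [-0.501, 0.004, -0.866]]
force: [-0.2, 0.5, 0.1]
gripper_width: 0.996
grasp_force: 0.0
```

```bash
python3 al.py|tail -n +5; python3 - <<'E'
from fit import *
q=np.load("q.npy");ey=np.array([-np.sin(q[2]),np.cos(q[2]),0])
ims=[]
for n,(v,u) in(("top",(170,275)),("scene",(190,315))):
    p=eyes.snapshot(n);ims.append(cv2.resize(p["image"][v:v+50,u:u+50],(400,400),interpolation=cv2.INTER_CUBIC))
    b=blob(p,[.5455,.056,.02],[20,110,120],[35,255,255]);print(n,b,b and (onplane(p,b[0],.022)-[q[0],q[1],0])@ey, "expected tip px", project(p,loc(q,(-.082,.0903,.029))))
cv2.imwrite("pics/cmp2.png",cv2.hconcat(ims))
E
```

```text
q [ 86.5538  34.5702 -79.8293 120.2881  46.5914  30.1435  78.5041] 21.4 [ 0.5401 -0.1793  0.2242]
along tcp -0.1421120634563794 force [-0.1763  0.5     0.0862]
top handle 0.69 [0.5374 0.184  0.1307] along 0.2179780912846355
top handle 0.62 [0.5888 0.0613 0.0864] along 0.08925549724691687
top pointer 0.59 [0.5609 0.0555 0.0295] along 0.08744820247268015
top clip_yellow 0.52 [0.539  0.0578 0.0194] along 0.09281377103751023
top lens 0.6 [0.655  0.0693 0.0973] along 0.08783935594396934
top lens 0.45 [ 0.5334  0.5005 -0.0023] along 0.5318788972296862
top dial_aim 0.58 [0.5325 0.2039 0.1334] along 0.23837024414276747
top dial_aim 0.55 [0.6551 0.0675 0.098 ] along 0.08604324335808251
scene handle 0.66 [ 0.5541 -0.4897 -0.0025] along -0.45134369815079145
scene handle 0.57 [0.5881 0.0602 0.0858] along 0.08826521236497056
scene pointer 0.56 [0.5589 0.057  0.0284] along 0.08921527040072219
scene clip_yellow 0.59 [0.5461 0.0542 0.0147] along 0.08824843908244576
scene dial_aim 0.85 [0.5295 0.2057 0.128 ] along 0.2405753436375736
top (array([302.7062, 200.0689]), np.int32(21)) 0.0903969012983306 expected tip px [[302.0428 195.4561]]
scene (array([332.919 , 213.0267]), np.int32(21)) 0.08934137055703095 expected tip px [[336.6514 211.6218]]
```

View pics/cmp2.png

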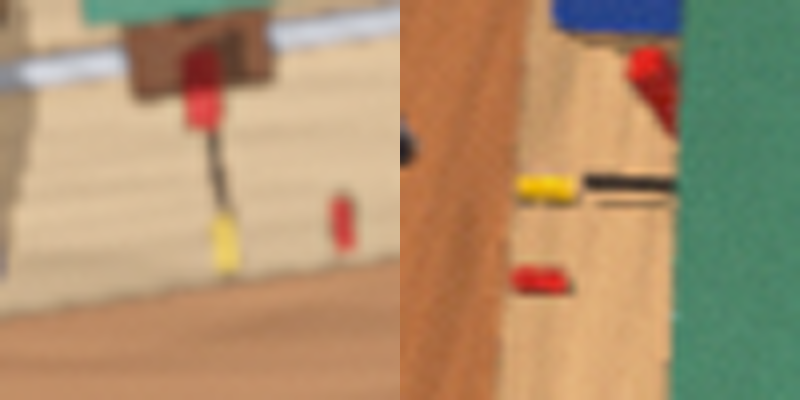

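The top view shows the black pointer (212–222,140–207) running straight onto the yellow clip's centre (226,243), and the scene view agrees to about 1–2 mm. The dial aim also still lies on the yellow badge. Handing in.

```bash
python3 -c "
from rig import finish_job
print(finish_job())"
```

```text
the job is handed in; nothing more can be done
None
```

The job is handed in: the dial points at the yellow star badge to about 2 mm, the carriage pointer is on the yellow clip to about 1–2 mm, and the gripper is clear; no verdict came back.

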